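Peg the drilling jig and gauge the dowel hole

ROBOT

A 6-joint arm with a two-finger parallel gripper is mounted at the origin on a cart in front of the work surface, level with it; the furniture and walls round the work are solid. World frame = base frame: x ahead of the robot, y to its left, z up, the work surface at z = 0. Lengths are in m, angles in rad, forces in N, time in s.
With the tool pointing down it reaches from about 0.325 to 0.9 m from the base axis. Payload 6.1 kg.
Tool frame: the origin (TCP) lies midway between the tips of the shut fingers; the grasp point (between the pads) lies 19 mm behind it; z points along the fingers, y is the line along which they close (so a half turn about z gives the same grasp; the last joint's range is limited). The gripper opens to 87 mm and grips with 3 to 60 N. Pads are 19 mm wide; open, the fingers measure 117 mm over their backs; the gripper's body (75 mm by 190 mm) begins 51 mm behind the grasp point.
Start: joints at [-1.452, 0.22, 1.526, -0, 1.395, -0.126], TCP at [0.151, -0.606, 0.223] pointing down, gripper open.
Joint ranges: [-2.98, 2.98], [-0.91, 2.08], [0.09, 2.57], [-1.24, 4.39], [0.2, 2.65], [-2.68, 2.68]. Speed limits (rad/s): [2.57, 2.57, 3.01, 3.14, 3.14, 3.14].

INTERFACE

Orientations are given as a unit quaternion [w, x, y, z].
In Python, from cell import arm gives the robot as it stands. The module is installed in compiled form; this text tells all that it offers.
- The arm moves only by the shell command python3 -m pendant 'ROWS' [OPENING] [FORCE]. ROWS is JSON, a list of rows, each an object with "translation": the shift along the world's x, y, z in mm, a list of three; "rotation": the turn, a rotation vector about the world's x, y, z in rad, a list of three. In form: [{"translation": [tx, ty, tz], "rotation": [ax, ay, az]}, ...]. A call has 1 to 20 rows; each row shifts and turns the commanded pose from where the row before left it; what a row does not reach is not made up. A row lasts 1/10 s, in which the tool goes at most 50 mm and 8.59 degrees, less where a joint would pass 70% of its speed; a pose out of reach is approached as far as the arm can. A call with a gripper value outside its range is refused whole. OPENING is the opening, from 0 (shut) to 1 (fully open), set as the call begins (- or left out, the last holds). The fingers move at their own pace and stop on an object; FORCE is the grip in N (left out, the last holds). Time passes only in rows, so rows that do not move let the fingers close. It gives the time, the measured TCP pose, the force, the opening and the grip force at its end, in the units of the state.
- arm.state(): the state, without advancing time (a new reading comes with each control period).
- arm.read_camera(name): name is "scene" or "top" or "wrist"; returns the picture (384x512x3 uint8, blue, green, red); there is no depth.
- arm.calibration(name): a dict with "fx", "fy", "cx", "cy" (pixels), "k1" (the pictures are not rectified: a ray, as slopes to the right and down, at radius r is drawn at 1 + k1 r^2 times it, then the intrinsics apply), "rvec" (rotation vector, rad) and "tvec" (3), from world to camera coordinates, as OpenCV has them. Camera axes: x right, y down, z forward; pixel columns grow to the right and rows downward; lengths in m; the calibration is good to about 2 mm. A picture is of the moment at which its call begins: read the wrist's pose just before it. calibration takes no time and is no camera call; for the wrist camera it gives the pose at the moment of the call.
- arm.hand_in(): hands the job in; it is judged then, once.
The state is a dict: "clock": time; "joints": joint angles; "qd": joint speeds; "joint_efforts": joint torques, N m; "tool_pos": TCP position; "eef_rot": TCP orientation; "ft_force": force on the tool from outside, world axes, zero at the start; "torque": the same for the moment, N m; "opening": finger opening in m; "grip_force": force on a finger pad.
Only numpy, scipy, OpenCV 4.12 (cv2) and the standard library are available. Lean on these libraries where they do the work, as an engineer would, in place of code of your own. Each camera call takes 0.05 s, during which the arm holds its last target. There are 200 camera calls.

TASK

The drilling jig sits loose on the timber rail: take the short index pin out of the tool block and drop it end-down, fully home, through the jig's flush hole into the rail, and let go of it, so that the jig cannot creep. Then take the depth gauge and push its rod down the jig's guide tube to the bottom of the dowel hole, so that the tube's rim pushes the sliding collar up the rod, and draw it out again. Finish while still holding the gauge in the air, well above the jig, with the rod level and still and the collar left just where the hole set it, ready to be read; leave the pin home, do not shove the jig along the rail, and leave the other things on the bench alone.

Things in the scene. Friction and masses are not known exactly. Their poses are not given: they have to be found in the camera images.
- pin_grip (a point): Centre of the head of the index pin, a loose 100 g steel pin, 86 mm long, standing upright in the tool block, its head resting on the block's top. Head: knurled cylinder 24 mm in diameter, 48 mm tall (this point is half-way up, 24 mm above its flat underside). Below it a shank 12 mm in diameter, 38 mm long, with a 7 mm tapered nose. z axis from nose to head
- pin_shoulder (a point): Point on the axis of the index pin at the flat underside of its head, where the shank begins; z axis as above. It lies on the jig's plate when the pin is fully home
- gauge_grip (a point): Centre of the handle of the depth gauge, a loose 120 g tool, 175 mm long, standing upright in the tool block, its rod 42 mm deep (it may lean a degree or so). Handle: wood, square, 18 x 18 mm, 58 mm long; flat faces look along this point's x and y. Below it a graduated steel rod, 10 mm in diameter, 117 mm long, with a bevelled nose. z axis from nose to handle; this point is 146 mm from the nose
- gauge_tip (a point): Nose end of the gauge's rod, on its axis; axes as gauge_grip (z towards the handle)
- collar (a joint): Distance in m from the rod's nose to the nearer face of the gauge's sliding brass collar (28 mm in diameter, 12 mm tall, small thumb screw 9 mm out of its side). It slides on the rod with about 2 N friction and stays where pushed; starts at 0.054 to 0.064, can reach 0.101. With the rod on the hole's bottom and the collar on the tube's rim it reads 0.080
- pin_hole (a point): Mouth of the jig's flush hole, on its axis at the plate's top face, 57 mm above the bench. Steel-bushed hole, 13 mm in diameter, countersunk to 18 mm, through the 12 mm plate and on into a hole 13.2 mm in diameter and 33 mm deep in the rail below. Frame: z up, y along the rail towards the guide tube, whose axis is 74 mm away
- tube_mouth (a point): Centre of the mouth of the guide tube, 92 mm above the bench: an upright steel tube rising 35 mm from the jig's plate, with a thicker rim 34 mm in diameter; bore 12.2 mm, countersunk to 22 mm over the top 6 mm. The bottom of the dowel hole under it lies 80 mm below this point. Axes as pin_hole
- hole_bottom (a point): Centre of the bottom of the dowel hole in the rail under the guide tube, 12 mm above the bench (hole 13.2 mm in diameter, 33 mm deep in the rail). Fixed to the rail, axes as pin_hole
- jig (a joint): How far the jig has slid along the rail from its true place (m, within 0.001 of 0 at the start, stops at 0.012 either way); it slides against a friction of about 1.5 N while the pin is not in
- tool_block: Dark wooden tool block 56 (x) x 150 (y) x 50 mm, fixed on the bench; origin under its centre, z up. The pin stands in it 50 mm from the centre towards +y, the gauge 50 mm towards -y; two small empty holes between them
- sanding_block: Bystander: cork sanding block 60 x 105 x 29 mm lying on the bench; origin under its centre
- tape_measure: Bystander: tape measure 36 x 87 x 64 mm standing on the bench; origin under its centre
- offcut: Bystander: small offcut of timber 42 x 85 x 30 mm lying on the bench; origin under its centre
- rail: Timber rail 66 (x) x 210 (y) x 45 mm lying on the bench, fixed; origin under its centre, z up. On it the jig: an aluminium saddle 80 x 126 mm with 26 mm side cheeks, its plate on top of the rail, centred to about 1 mm; flush hole at y = -37 mm, guide tube at y = +37 mm, both on the rail's centre line
Mind the look-alikes: they are no part of the job. Of the things like the part that bears gauge_grip, leave any that is green; of the rest the smaller one is meant.

How it is judged:
By the outcome, as a careful person would: the job done as asked, in the order asked, and still so for the second after the job is handed in, while the arm keeps its last pose, push and grip.
It also fails if it takes over 59 s, if anything falls off the work surface, if the arm or the gripper's body presses on something with over 40 N, if the wrist force passes 120 N, or if a joint passes its speed limit or range.

## Working session

There is one attempt and no reset: what is moved stays moved. The work goes in short steps, Python scripts to look and compute and a shell command to move; the robot and the scene stay as the last step left them, time stands still between calls to the robot, and variables do not carry over. Pictures are saved under pics/ and viewed, at most 10 in all, crops included, and the job is handed in when it is done.

```bash
mkdir -p pics
cat > h.py <<'E'
import numpy as np, cv2
from cell import arm
def shot(n,f):
    c=arm.calibration(n); im=arm.read_camera(n); cv2.imwrite('pics/'+f,im); np.save('pics/'+f+'.npy',c,allow_pickle=True); return im,c
def load(f): return cv2.imread('pics/'+f), np.load('pics/'+f+'.npy',allow_pickle=True).item()
def ray(c,u,v):
    R=cv2.Rodrigues(np.array(c['rvec'],float))[0]; t=np.array(c['tvec'],float).ravel()
    K=np.array([[c['fx'],0,c['cx']],[0,c['fy'],c['cy']],[0,0,1]]);
    p=cv2.undistortPoints(np.array([[[u,v]]],float),K,np.array([c['k1'],0,0,0.]))[0,0]
    return -R.T@t, R.T@np.array([p[0],p[1],1])
def onz(c,u,v,z):
    o,d=ray(c,u,v); return o+d*(z-o[2])/d[2]
def tri(L):
    A=0;b=0
    for c,u,v in L:
        o,d=ray(c,u,v); d=d/np.linalg.norm(d); P=np.eye(3)-np.outer(d,d); A=A+P; b=b+P@o
    x=np.linalg.solve(A,b); return x,[np.linalg.norm(np.cross(ray(c,u,v)[1]/np.linalg.norm(ray(c,u,v)[1]),x-ray(c,u,v)[0])) for c,u,v in L]
def proj(c,X):
    K=np.array([[c['fx'],0,c['cx']],[0,c['fy'],c['cy']],[0,0,1]])
    return cv2.projectPoints(np.array([X],float),np.array(c['rvec'],float),np.array(c['tvec'],float),K,np.array([c['k1'],0,0,0.]))[0][0,0]
E
python3 - <<'E'
from h import *
a,c=shot('scene','s0.png'); b,d=shot('top','t0.png')
print(c,d); print(arm.state())
cv2.imwrite('pics/both.png',cv2.resize(np.hstack([a,b]),(800,300)))
E
```

```text
{'fx': 441.14434158529235, 'fy': 441.14434158529235, 'cx': 255.9221740605104, 'cy': 195.14443169104922, 'k1': -0.035901399681101454, 'rvec': array([ 1.90598374, -0.56922352,  0.35710213]), 'tvec': array([-0.42260961,  0.18811037,  1.14775277])} {'fx': 348.9742156923199, 'fy': 348.9742156923199, 'cx': 254.65898228407698, 'cy': 197.73714123679284, 'k1': -0.0794752918842315, 'rvec': array([ 2.11835193, -2.10247633,  0.22088444]), 'tvec': array([-0.06488224,  0.49691716,  0.90760904])}
{'clock': 0.1, 'joints': array([-1.45205733e+00,  2.21130882e-01,  1.52750524e+00,  1.10127514e-05,
        1.39467828e+00, -1.26075786e-01]), 'qd': array([ 0.00092184, -0.00301681, -0.00248484, -0.00027286,  0.00172775,
       -0.00011425]), 'joint_efforts': array([ 3.39268390e-04, -4.95944738e+01, -3.88518655e+01,  7.01234140e-02,
        5.15278825e-02, -5.13243549e-05]), 'tool_pos': array([ 0.1514339 , -0.60580623,  0.22155227]), 'eef_rot': array([-8.60849108e-04,  9.92517316e-01,  1.22100929e-01,  8.57835175e-06]), 'ft_force': array([-0.20551487, -0.57462319, -0.30912697]), 'torque': array([-0.0173425 ,  0.02904773,  0.06184985]), 'grip_force': 0.0, 'opening': 0.08714639848172885}
```

View pics/s0.png

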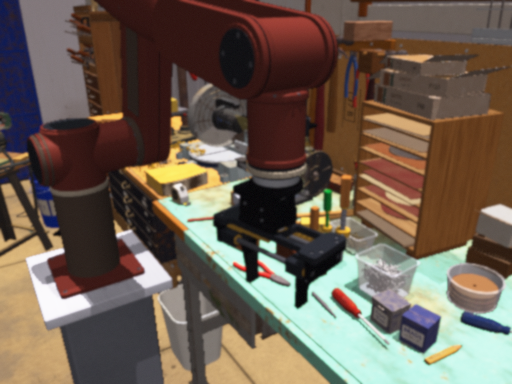

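View pics/t0.png

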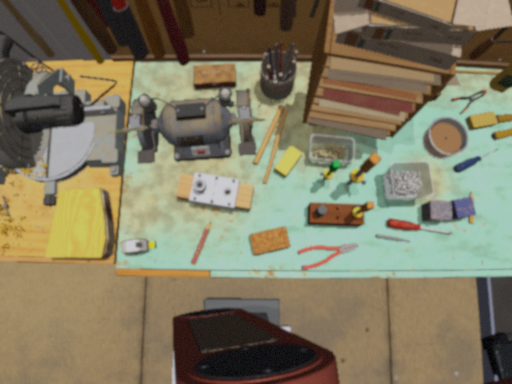

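The scene view shows a cluttered bench with the gripper at its near side. The top view shows the tool block at about (338,215), with the pin at (320,210) and a gauge at (366,209). The jig is on the rail at (214,190). Gauge candidates by pixel in the top view: one in the block at (366,209), a green one at (333,168) and a larger orange one at (370,165). I'll check them in a close crop.

Run:
```python
from h import *
im,c=load('t0.png'); s,cs=load('s0.png')
a=cv2.resize(im[145:235,170:390],None,fx=3.6,fy=3.6,interpolation=cv2.INTER_CUBIC)
b=cv2.resize(s[170:260,290:400],None,fx=2.8,fy=2.8,interpolation=cv2.INTER_CUBIC)
o=np.zeros((a.shape[0]+b.shape[0],a.shape[1],3),np.uint8); o[:a.shape[0]]=a; o[a.shape[0]:,:b.shape[1]]=b
cv2.imwrite('pics/crop0.png',o)
for n,u,v,z in [('block',336,215,.05),('pin',320,211,.098),('gauge',368,207,.18),('hole',232,192,.057),('tube',198,185,.092),('rail',214,191,.05),('green',334,165,.1),('or',372,160,.1)]: print(n,onz(c,u,v,z).round(4), proj(cs,onz(c,u,v,z)).round())
```

```text
block [ 0.4512 -0.2844  0.05  ] [299. 247.]
pin [ 0.4536 -0.2316  0.098 ] [288. 223.]
gauge [ 0.4497 -0.3317  0.18  ] [312. 207.]
hole [0.512  0.0012 0.057 ] [258. 202.]
tube [0.5225 0.0898 0.092 ] [246. 182.]
rail [0.5161 0.0517 0.05  ] [251. 199.]
green [ 0.5784 -0.2729  0.1   ] [334. 216.]
or [ 0.5938 -0.3772  0.1   ] [367. 229.]
```

View pics/crop0.png

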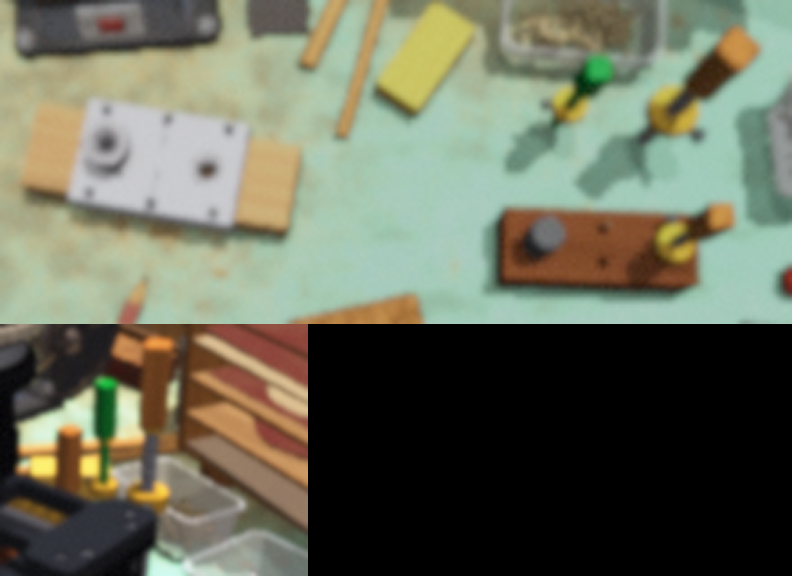

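The crop shows the jig at left: tube at crop (105,143), flush hole at (207,167). In the block are the grey pin head at (546,235) and a small orange-handled gauge at (715,220). The green gauge is at (597,68) and the larger orange one at (738,45). The gauge in the block is therefore the smaller non-green one, so that is the one I'll use. Next I'll work out clearances.

Run:
```python
from h import *
im,c=load('t0.png'); s,cs=load('s0.png')
t=lambda x,y:(c,170+x/3.6,145+y/3.6)
sc=lambda x,y:(cs,290+x/2.8,170+(y-324)/2.8)
for n,a,b in [('green',t(597,66),sc(105,380)),('orange',t(738,45),sc(157,340)),('gauge',t(720,214),sc(68,428))]: print(n,tri([a,b]))
for n,x,y,z in [('pin',546,233,.098),('hole',207,168,.057),('tube',105,143,.092),('greenbase',570,103,.06),('orbase',672,108,.06)]: print(n,onz(*t(x,y),z))
```

```text
green (array([ 0.55984627, -0.26048413,  0.17453488]), [np.float64(0.0006432179555577634), np.float64(0.0006432179555575687)])
orange (array([ 0.55236213, -0.3345756 ,  0.2394967 ]), [np.float64(0.0012823097832235033), np.float64(0.0012823097832235539)])
gauge (array([ 0.45468072, -0.33573203,  0.18143041]), [np.float64(0.0010929830621482573), np.float64(0.0010929830621482504)])
pin [ 0.45704693 -0.23604071  0.098     ]
hole [0.51288077 0.01361652 0.057     ]
tube [0.52323867 0.0867136  0.092     ]
greenbase [ 0.5658398  -0.26541905  0.06      ]
orbase [ 0.56264743 -0.34489894  0.06      ]
```

```bash
python3 -m pendant '[{"translation":[20,25,3],"rotation":[0,0,0.141]},{"translation":[20,25,3],"rotation":[0,0,0.141]},{"translation":[20,25,3],"rotation":[0,0,0.141]},{"translation":[20,25,3],"rotation":[0,0,0.141]},{"translation":[20,25,3],"rotation":[0,0,0.141]},{"translation":[20,25,3],"rotation":[0,0,0.141]},{"translation":[20,25,3],"rotation":[0,0,0.141]},{"translation":[20,25,3],"rotation":[0,0,0.141]},{"translation":[20,25,3],"rotation":[0,0,0.141]},{"translation":[20,25,3],"rotation":[0,0,0.141]},{"translation":[20,24,3],"rotation":[0,0,0.141]},{"translation":[20,24,3],"rotation":[0,0,0.141]},{"translation":[20,24,3],"rotation":[0,0,0.141]},{"translation":[20,24,3],"rotation":[0,0,0.141]},{"translation":[25,24,3],"rotation":[0,0,0.141]},{"translation":[0,0,0],"rotation":[0,0,0]},{"translation":[0,0,0],"rotation":[0,0,0]}]' 1
python3 - <<'E'
from h import *
im,c=shot('wrist','w1.png'); s=arm.state(); print(s['tool_pos'],s['eef_rot'],s['joints'],c)
print('cam',ray(c,256,192))
im,c=shot('top','t1.png')
E
```

```text
clock: 1.8
tool_pos: [0.4565, -0.2358, 0.2671]
eef_rot: [-0.0, 0.381, 0.925, -0.0]
ft_force: [0.4, 0.3, -0.5]
opening: 0.087
grip_force: 0.0
[ 0.4560819  -0.2363542   0.26706232] [-5.08361672e-04  3.81409161e-01  9.24406175e-01 -1.32404674e-04] [-6.31401282e-01 -7.47437026e-02  1.75483053e+00 -5.01916201e-04
  1.46243044e+00 -1.41950255e+00] {'fx': 319.86716721415837, 'fy': 319.86716721415837, 'cx': 253.86442098512177, 'cy': 191.56264855118, 'k1': 0.015066228952583957, 'rvec': array([-2.645917  , -1.10160535, -0.16093007]), 'tvec': array([-0.15360395, -0.51616832,  0.2917507 ])}
cam (array([ 0.39941466, -0.1794239 ,  0.42827255]), array([ 0.20982428, -0.200684  , -0.95694626]))
```

View pics/w1.png

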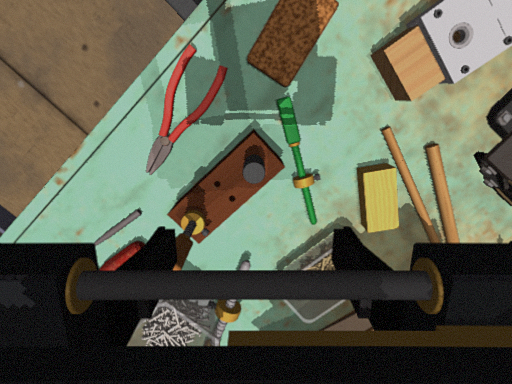

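The wrist view shows the pin head at (255,170) in the block, and the block's gauge with its collar at (192,222). The green gauge at (290,130) looks as if it is lying down, so I'll compare with the top view.

Run:
```python
from h import *
im,c=load('w1.png')
for n,u,v,z in [('greentop',284,98,.02),('greencol',304,180,.02),('greentip',314,222,.005),('pin',255,172,.098),('gcollar',192,222,.11)]: print(n,onz(c,u,v,z))
for X in [(.5598,-.2605,.1745),(.5598,-.2605,0),(.4547,-.3357,.1814)]: print(proj(c,X))
a,_=load('t0.png');b,_=load('t1.png')
f=lambda q:cv2.resize(q[130:250,290:420],None,fx=3,fy=3,interpolation=cv2.INTER_CUBIC)
cv2.imwrite('pics/cmp.png',np.hstack([f(a),f(b)]))
```

```text
greentop [ 0.4276305  -0.15621649  0.02      ]
greencol [ 0.52174884 -0.20851148  0.02      ]
greentip [ 0.58199496 -0.24100595  0.005     ]
pin [ 0.45535232 -0.23387283  0.098     ]
gcollar [ 0.44481804 -0.31834347  0.11      ]
[315.06863086 290.60844627]
[292.89899325 219.35360386]
[171.77199653 273.65039838]
```

View pics/cmp.png

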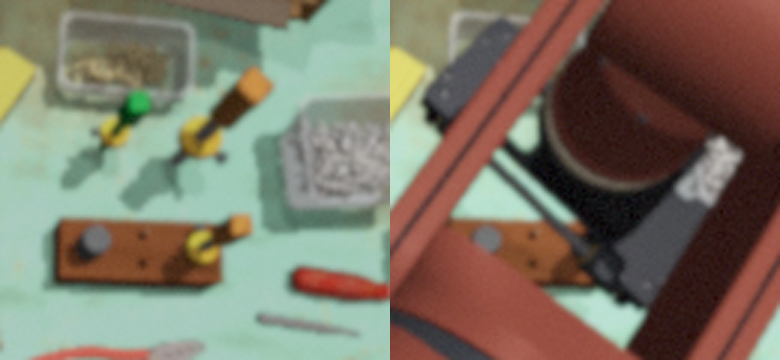

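The top view confirms both look-alikes stood upright at the start, and at least the green one has since tipped over. The gripper was over 0.22 m high and nowhere near it, so they presumably fell on their own; they lie clear of the pin. The pin is at (0.456,-0.235) in both views, so I'll descend and grip.

```bash
python3 -m pendant '[{"translation":[0,1,-35],"rotation":[0,0,0]},{"translation":[0,0,-40],"rotation":[0,0,0]},{"translation":[0,0,-45],"rotation":[0,0,0]},{"translation":[0,0,-40],"rotation":[0,0,0]},{"translation":[0,0,-30],"rotation":[0,0,0]},{"translation":[0,0,-17],"rotation":[0,0,0]},{"translation":[0,0,0],"rotation":[0,0,0]}]' 
python3 -m pendant '[{"translation":[0,0,0],"rotation":[0,0,0]},{"translation":[0,0,0],"rotation":[0,0,0]},{"translation":[0,0,0],"rotation":[0,0,0]},{"translation":[0,0,0],"rotation":[0,0,0]},{"translation":[0,0,0],"rotation":[0,0,0]},{"translation":[0,0,0],"rotation":[0,0,0]},{"translation":[0,0,0],"rotation":[0,0,0]}]' 0.1 35
```

```text
clock: 2.6
tool_pos: [0.4534, -0.2347, 0.0573]
eef_rot: [-0.003, 0.382, 0.924, 0.001]
ft_force: [-0.6, 1.2, 0.2]
opening: 0.0875
grip_force: 0.0
clock: 3.3
tool_pos: [0.4565, -0.2353, 0.0606]
eef_rot: [0.0, 0.381, 0.925, -0.0]
ft_force: [0.2, 0.0, 0.3]
opening: 0.039
grip_force: 0.0
```

```bash
python3 -m pendant '[{"translation":[0,0,0],"rotation":[0,0,0]},{"translation":[0,0,0],"rotation":[0,0,0]},{"translation":[0,0,0],"rotation":[0,0,0]},{"translation":[0,0,0],"rotation":[0,0,0]}]' 0.1 35
```

```text
clock: 3.7
tool_pos: [0.4564, -0.2353, 0.0605]
eef_rot: [-0.0, 0.381, 0.925, 0.0]
ft_force: [0.1, -1.0, -0.3]
opening: 0.0232
grip_force: 35.0
```

```bash
python3 -m pendant '[{"translation":[0,0,20],"rotation":[0,0,0]},{"translation":[0,0,40],"rotation":[0,0,0]},{"translation":[0,0,40],"rotation":[0,0,0]},{"translation":[7,28,30],"rotation":[0,0,-0.11]},{"translation":[7,31,15],"rotation":[0,0,-0.115]},{"translation":[7,31,15],"rotation":[0,0,-0.115]},{"translation":[7,31,0],"rotation":[0,0,-0.115]},{"translation":[7,31,0],"rotation":[0,0,-0.115]},{"translation":[7,31,0],"rotation":[0,0,-0.115]},{"translation":[7,31,0],"rotation":[0,0,-0.115]},{"translation":[7,35,0],"rotation":[0,0,-0.115]},{"translation":[0,0,0],"rotation":[0,0,0]},{"translation":[0,0,0],"rotation":[0,0,0]},{"translation":[0,0,0],"rotation":[0,0,0]}]'
python3 - <<'E'
from h import *
im,c=shot('wrist','w2.png'); s=arm.state(); print(s['tool_pos'],s['eef_rot'])
p=s['tool_pos']; print(proj(c,p),proj(c,p-[0,0,.0485]),proj(c,(.513,.0136,.057)))
for n in ('scene','top'): shot(n,n[0]+'2.png')
E
```

```text
clock: 5.1
tool_pos: [0.5122, 0.013, 0.2202]
eef_rot: [-0.0, 0.75, 0.662, -0.0]
ft_force: [0.2, -0.8, -1.4]
opening: 0.0229
grip_force: 35.0
[0.51225019 0.01271788 0.22033827] [-2.44347987e-05  7.50236569e-01  6.61169425e-01 -2.84987046e-04]
[255.18278962 245.66055587] [255.04050501 214.24525916] [255.47037507 173.81710904]
```

View pics/w2.png

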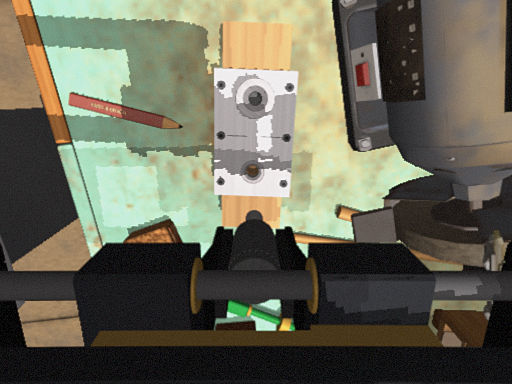

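The wrist view shows the pin held straight with its nose at (255,213), the jig's flush hole at about (252,171) and the tube mouth at (255,98). The pin projects where I expected it.

Run:
```python
from h import *
im,c=load('w2.png')
f=lambda x0,x1,y0,y1:cv2.resize(im[y0:y1,x0:x1],None,fx=8,fy=8,interpolation=cv2.INTER_NEAREST)
a=f(230,280,145,195); b=f(230,280,75,125)
cv2.imwrite('pics/c2.png',np.hstack([a,b]))
print(onz(c,252.5,171,.057),onz(c,255,98,.092), onz(c,252.5,171,.057)-onz(c,255,98,.092))
# plate edges
for r in (85,120,185):
    row=im[r].astype(int).sum(1); g=np.diff(row); print(r,200+np.argmax(g[200:230]),275+np.argmin(g[275:310]))
```

```text
[0.51030984 0.01697247 0.057     ] [0.52193272 0.08920469 0.092     ] [-0.01162288 -0.07223223 -0.035     ]
85 213 286
120 213 306
185 213 279
```

View pics/c2.png

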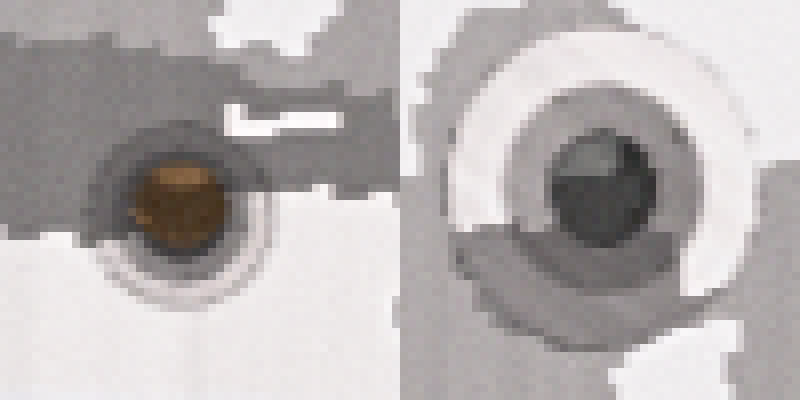

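Hole centre is at (252.1,171.2) and tube centre at (254.7,98.0). Their spacing comes out at 73.5 mm, against 74 mm given. I'll descend partway and check again.

```bash
python3 -m pendant '[{"translation":[-2.3,3.9,-25],"rotation":[0,0,-0.037]},{"translation":[0,0,-30],"rotation":[0,0,0]},{"translation":[0,0,-20],"rotation":[0,0,0]},{"translation":[0,0,-15],"rotation":[0,0,0]},{"translation":[0,0,0],"rotation":[0,0,0]},{"translation":[0,0,0],"rotation":[0,0,0]},{"translation":[0,0,0],"rotation":[0,0,0]}]'
python3 - <<'E'
from h import *
im,c=shot('wrist','w3.png'); s=arm.state(); p=s['tool_pos'];print(p,s['ft_force'])
print(proj(c,p-[0,0,.0485]),proj(c,p-[0,0,.0105]),proj(c,(.5099,.0168,.057)))
x0,y0=225,150
cv2.imwrite('pics/c3.png',cv2.resize(im[150:250,190:320],None,fx=6,fy=6,interpolation=cv2.INTER_NEAREST))
E
```

```text
clock: 5.95
tool_pos: [0.5113, 0.0172, 0.132]
eef_rot: [0.001, 0.762, 0.647, 0.001]
ft_force: [1.0, 0.3, -1.4]
opening: 0.0231
grip_force: 35.0
[0.51131605 0.0173002  0.13206905] [ 1.1659198  -0.15146097 -0.8958373 ]
[254.70941681 213.81365549] [254.94897602 236.9928927 ] [252.89574806 202.5115254 ]
```

View pics/c3.png

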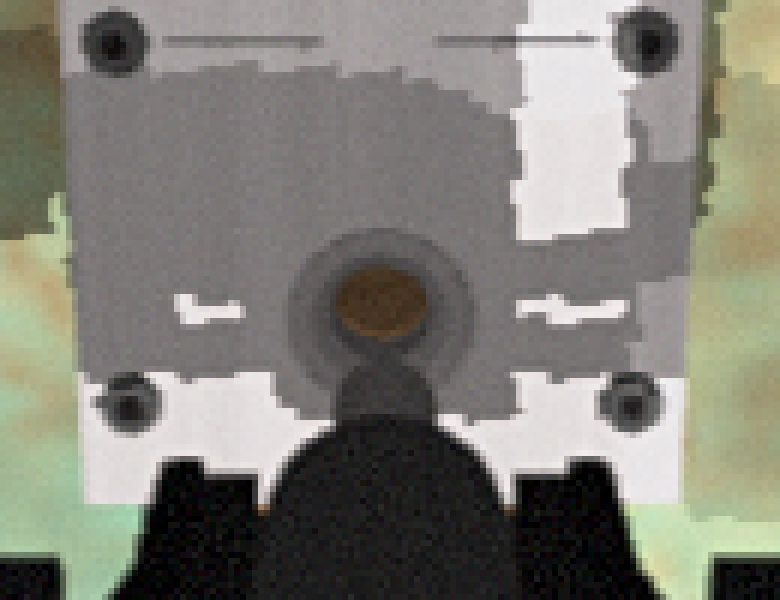

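The crop shows the nose at image column 254.5, as predicted, and the flush hole's centre at about (253.3,202). That puts the hole at (0.5103,0.0168). I'll let the arm settle before the drop.

```bash
python3 -m pendant '[{"translation":[0,0,0],"rotation":[0,0,0]},{"translation":[0,0,0],"rotation":[0,0,0]}]'; python3 -c "
from cell import arm
print(arm.state()['tool_pos'],arm.state()['qd'])"
```

```text
clock: 6.2
tool_pos: [0.5107, 0.0175, 0.1313]
eef_rot: [0.0, 0.762, 0.647, 0.0]
ft_force: [-0.4, 0.1, -1.0]
opening: 0.0235
grip_force: 35.0
[0.51066632 0.01751588 0.131312  ] [-0.00019457  0.00304648  0.00687952  0.00035918 -0.00344238 -0.00133018]
```

```bash
python3 -m pendant '[{"translation":[-0.4,-0.7,-14],"rotation":[0,0,0]},{"translation":[0,0,-10],"rotation":[0,0,0]},{"translation":[0,0,-6],"rotation":[0,0,0]},{"translation":[0,0,-4],"rotation":[0,0,0]},{"translation":[0,0,-4],"rotation":[0,0,0]},{"translation":[0,0,0],"rotation":[0,0,0]}]'
```

```text
clock: 6.8
tool_pos: [0.51, 0.0167, 0.0921]
eef_rot: [0.0, 0.762, 0.647, 0.0]
ft_force: [2.8, -0.8, -2.6]
opening: 0.0232
grip_force: 35.0
```

```bash
python3 -m pendant '[{"translation":[0.4,0,-8],"rotation":[0,0,0]},{"translation":[0,0,-7],"rotation":[0,0,0]},{"translation":[0,0,-5],"rotation":[0,0,0]},{"translation":[0,0,-3],"rotation":[0,0,0]},{"translation":[0,0,0],"rotation":[0,0,0]},{"translation":[0,0,0],"rotation":[0,0,0]}]'
```

```text
clock: 7.4
tool_pos: [0.5101, 0.0169, 0.0694]
eef_rot: [-0.0, 0.762, 0.647, -0.0]
ft_force: [2.0, -0.0, -2.9]
opening: 0.0234
grip_force: 35.0
```

```bash
python3 -m pendant '[{"translation":[0.3,0,-1],"rotation":[0,0,0]},{"translation":[0,0,-1],"rotation":[0,0,0]},{"translation":[0,0,-0.5],"rotation":[0,0,0]},{"translation":[0,0,0],"rotation":[0,0,0]},{"translation":[0,0,0],"rotation":[0,0,0]}]'
```

```text
clock: 7.9
tool_pos: [0.5104, 0.0169, 0.0674]
eef_rot: [-0.0, 0.762, 0.647, -0.0]
ft_force: [-2.8, -0.1, 5.8]
opening: 0.0231
grip_force: 35.0
```

Contact at the right height, so the pin is home. I'll release it and go to the gauge.

```bash
python3 -m pendant '[{"translation":[0,0,0],"rotation":[0,0,0]},{"translation":[0,0,0],"rotation":[0,0,0]},{"translation":[0,0,0],"rotation":[0,0,0]},{"translation":[0,0,0],"rotation":[0,0,0]},{"translation":[0,0,20],"rotation":[0,0,0]},{"translation":[0,0,45],"rotation":[0,0,0]},{"translation":[0,0,45],"rotation":[0,0,0]}]' 0.7
python3 -m pendant '[{"translation":[-3,-20,40],"rotation":[0,0,-0.13]},{"translation":[-5,-34,40],"rotation":[0,0,-0.13]},{"translation":[-5,-34,30],"rotation":[0,0,-0.13]},{"translation":[-5,-34,13],"rotation":[0,0,-0.13]},{"translation":[-5,-34,0],"rotation":[0,0,-0.13]},{"translation":[-5,-34,0],"rotation":[0,0,-0.13]},{"translation":[-5,-34,0],"rotation":[0,0,-0.13]},{"translation":[-5,-34,0],"rotation":[0,0,-0.13]},{"translation":[-5,-34,0],"rotation":[0,0,-0.13]},{"translation":[-5,-34,0],"rotation":[0,0,-0.13]},{"translation":[-7,-27,0],"rotation":[0,0,-0.11]},{"translation":[0,0,0],"rotation":[0,0,0]},{"translation":[0,0,0],"rotation":[0,0,0]}]'
python3 - <<'E'
from h import *
im,c=shot('wrist','w4.png'); s=arm.state(); print(s['tool_pos'],s['eef_rot'])
print(proj(c,(.4547,-.3357,.183)),proj(c,(.4547,-.3357,.05)))
t,_=shot('top','t4.png')
f=cv2.resize(t[150:220,170:260],None,fx=5,fy=5,interpolation=cv2.INTER_CUBIC)
o=np.zeros((384,962,3),np.uint8);o[:,:512]=im;o[:350,512:]=f
cv2.imwrite('pics/v4.png',cv2.resize(o,None,fx=.83,fy=.83))
E
```

```text
clock: 8.6
tool_pos: [0.5093, 0.017, 0.1771]
eef_rot: [-0.001, 0.762, 0.647, -0.001]
ft_force: [0.7, 0.6, -0.5]
opening: 0.06
grip_force: 0.0
clock: 9.9
tool_pos: [0.4554, -0.3346, 0.2975]
eef_rot: [-0.001, 1.0, -0.001, -0.0]
ft_force: [0.8, -0.2, 0.7]
opening: 0.061
grip_force: 0.0
[ 0.45575863 -0.33391449  0.29768753] [-4.45561020e-04  9.99999757e-01 -5.32713636e-04 -5.41648408e-05]
[255.40334485 187.5385242 ] [255.06657724 158.73395081]
```

View pics/v4.png

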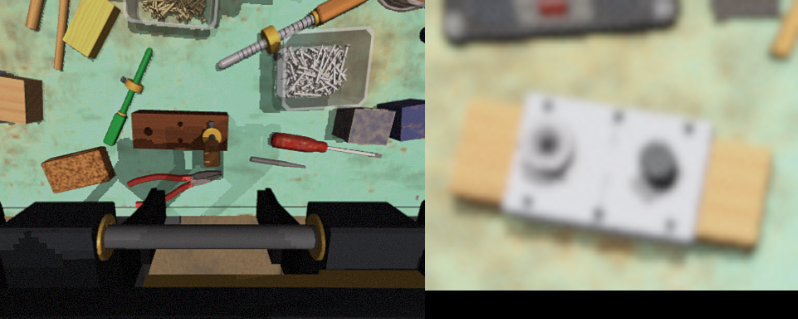

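The wrist view shows the gauge in the block with its handle at about (254,187), as predicted. Both look-alikes now lie on the bench, clear of it. The top view shows the pin in the flush hole. I'll measure the handle by colour mask.

Run:
```python
from h import *
im,c=load('w4.png')
x0,y0=235,140
hsv=cv2.cvtColor(im,cv2.COLOR_BGR2HSV)[140:210,235:275]
for y in range(145,206,3):
    r=hsv[y-140]; print(y,' '.join('%d/%d/%d'%tuple(p) for p in r[8:32:2]))
```

```text
145 10/175/108 10/165/113 10/162/113 11/180/109 12/185/88 11/183/67 10/185/109 9/172/110 10/165/111 9/158/110 9/172/111 9/159/112
148 10/165/105 9/172/105 9/180/106 12/198/58 0/31/50 90/3/80 90/9/88 98/15/68 9/159/104 7/157/112 9/154/114 8/159/93
151 10/170/108 9/165/113 9/172/108 13/211/58 9/130/59 131/28/72 132/18/72 7/92/69 9/173/99 10/184/94 10/165/94 10/164/98
154 11/156/98 8/179/111 9/174/107 16/233/47 22/181/79 22/173/137 23/166/157 22/177/131 21/176/87 14/175/80 10/193/91 10/185/91
157 10/185/66 13/153/45 19/176/116 19/174/198 20/169/201 20/176/196 19/171/195 20/181/189 19/173/196 19/172/200 19/169/133 10/154/83
160 7/144/46 19/173/137 20/181/189 19/167/189 20/174/193 18/174/196 19/179/195 19/176/194 19/173/195 19/173/196 20/170/199 20/192/138
163 16/245/50 19/176/187 20/174/188 20/179/189 19/176/146 0/16/32 137/41/44 0/30/42 19/168/176 20/173/195 19/168/193 19/173/196
166 14/224/41 21/181/93 19/198/90 20/190/94 17/124/64 95/42/36 8/43/47 144/34/37 17/133/96 19/173/189 19/173/190 20/172/193
169 12/159/40 21/208/81 18/177/82 15/139/64 11/141/65 9/147/59 12/189/62 16/217/61 11/
[... 780 characters left out ...]
7 49/53/67 14/143/80 14/167/81 13/170/84 13/157/94 13/167/93 12/178/89 15/177/82 13/180/82 11/166/77 58/65/75
193 70/58/97 60/46/78 13/179/77 15/185/84 14/167/96 10/164/92 15/207/85 14/194/79 12/164/84 14/176/77 13/174/76 55/51/85
196 73/70/95 62/45/73 13/174/82 14/180/98 13/152/111 14/161/90 13/164/84 13/161/79 14/166/80 10/141/78 11/154/78 39/52/64
199 73/62/94 70/69/93 16/147/73 13/191/88 12/176/87 14/185/73 12/201/71 13/190/71 12/166/77 14/183/71 12/145/72 69/67/88
202 70/64/107 70/69/96 71/62/99 72/73/91 73/70/99 74/64/92 76/81/98 76/71/97 75/62/90 76/63/93 71/62/90 72/63/89
205 74/69/126 75/69/125 70/69/85 69/52/69 65/45/63 60/35/58 66/40/63 71/72/60 71/36/56 75/58/62 73/50/71 66/50/77
```

Run:
```python
from h import *
im,c=load('w4.png')
hsv=cv2.cvtColor(im,cv2.COLOR_BGR2HSV)
m=((hsv[...,0]>5)&(hsv[...,0]<19)&(hsv[...,1]>120)).astype(np.uint8); m[:183]=0;m[204:]=0;m[:,:238]=0;m[:,275:]=0
r=cv2.minAreaRect(cv2.findNonZero(m)); print(r, np.argwhere(m).mean(0))
print(onz(c,r[0][0],r[0][1],.183), onz(c,255.8,163.5,.115))
for y in (186,190,194,198): w=np.where(m[y])[0]; print(y,w.min(),w.max())
```

```text
((255.0, 191.5), (17.0, 18.0), 90.0) [191.22256098 254.95426829]
[ 0.45098357 -0.33533108  0.183     ] [ 0.4622212  -0.33636804  0.115     ]
186 246 264
190 246 264
194 246 264
198 247 264
```

```bash
python3 -m pendant '[{"translation":[-3,-1,-30],"rotation":[0,0,0]},{"translation":[0,0,-40],"rotation":[0,0,0]},{"translation":[0,0,-40],"rotation":[0,0,0]},{"translation":[0,0,-30],"rotation":[0,0,0]},{"translation":[0,0,-18],"rotation":[0,0,0]},{"translation":[0,0,0],"rotation":[0,0,0]},{"translation":[0,0,0],"rotation":[0,0,0]}]'
python3 -m pendant '[{"translation":[0,0,0],"rotation":[0,0,0]},{"translation":[0,0,0],"rotation":[0,0,0]},{"translation":[0,0,0],"rotation":[0,0,0]},{"translation":[0,0,0],"rotation":[0,0,0]},{"translation":[0,0,0],"rotation":[0,0,0]},{"translation":[0,0,0],"rotation":[0,0,0]},{"translation":[0,0,0],"rotation":[0,0,0]},{"translation":[0,0,0],"rotation":[0,0,0]},{"translation":[0,0,0],"rotation":[0,0,0]}]' 0.05 45
```

```text
clock: 10.7
tool_pos: [0.4533, -0.3347, 0.1406]
eef_rot: [0.0, 1.0, -0.0, 0.0]
ft_force: [0.8, 0.2, 0.6]
opening: 0.0607
grip_force: 0.0
clock: 11.6
tool_pos: [0.4528, -0.3355, 0.14]
eef_rot: [0.0, 1.0, -0.001, 0.0]
ft_force: [0.3, -0.5, -0.2]
opening: 0.0177
grip_force: 45.0
```

```bash
python3 -m pendant '[{"translation":[0,0,20],"rotation":[0,0,0]},{"translation":[0,0,40],"rotation":[0,0,0]},{"translation":[0,0,40],"rotation":[0,0,0]},{"translation":[3,20,30],"rotation":[0,0,0]},{"translation":[7,40,10],"rotation":[0,0,0]},{"translation":[7,40,0],"rotation":[0,0,0]},{"translation":[7,40,0],"rotation":[0,0,0]},{"translation":[7,40,0],"rotation":[0,0,0]},{"translation":[7,40,0],"rotation":[0,0,0]},{"translation":[7,40,0],"rotation":[0,0,0]},{"translation":[7,40,0],"rotation":[0,0,0]},{"translation":[7,40,0],"rotation":[0,0,0]},{"translation":[7,40,0],"rotation":[0,0,0]},{"translation":[3.5,30,0],"rotation":[0,0,0]},{"translation":[0,15,0],"rotation":[0,0,0]},{"translation":[0,0,0],"rotation":[0,0,0]},{"translation":[0,0,0],"rotation":[0,0,0]},{"translation":[0,0,0],"rotation":[0,0,0]},{"translation":[0,0,0],"rotation":[0,0,0]}]'
python3 - <<'E'
from h import *
im,c=shot('wrist','w5.png'); s=arm.state(); p=s['tool_pos'];print(p,s['eef_rot'],s['joints'])
print(proj(c,p-[0,0,.132]),proj(c,p-[0,0,.05]),proj(c,(.5223,.0899,.092)))
for n in ('scene','top'): shot(n,n[0]+'5.png')
cv2.imwrite('pics/c5.png',cv2.resize(im[120:270,190:320],None,fx=4,fy=4,interpolation=cv2.INTER_NEAREST))
E
```

```text
clock: 13.5
tool_pos: [0.5223, 0.0884, 0.28]
eef_rot: [0.0, 1.0, -0.002, -0.0]
ft_force: [-0.0, 0.2, -1.4]
opening: 0.0178
grip_force: 45.0
[0.52228993 0.08848093 0.27999518] [ 1.05142027e-04  9.99998071e-01 -1.96138069e-03  1.62065266e-05] [ 1.90273355e-02 -4.18645222e-02  1.69945859e+00 -2.11715526e-04
  1.48397060e+00  1.59376478e+00]
[253.85418136 181.64937099] [253.85269146 212.22812925] [252.58360247 168.48116441]
```

View pics/c5.png

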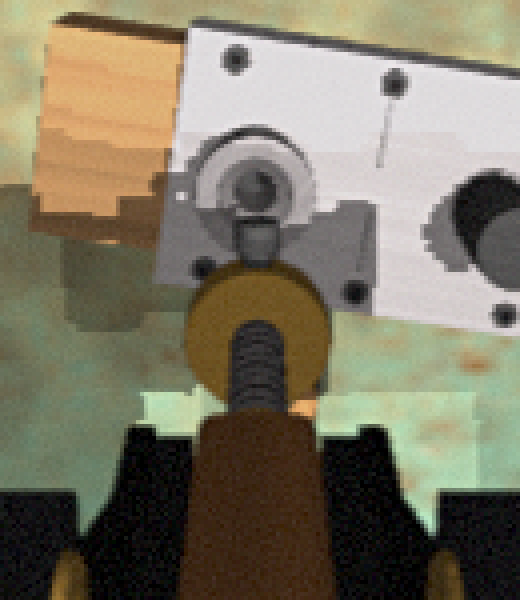

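The wrist crop shows the rod's nose at about (254,178), the collar centred near (254,204) and the tube mouth at about (253,167). The nose projects a few pixels off the prediction, so I'll measure the lean in the x–z plane.

Run:
```python
from h import *
im,c=load('w5.png')
for n,u,v,z in [('nose',254.2,178,.148),('nose+-',254.2,177,.148),('collar top',254.3,204.3,.220),('ctlow',254.3,204.3,.216),('tube',253,167,.092)]: print(n,onz(c,u,v,z).round(4))
g=cv2.cvtColor(im,cv2.COLOR_BGR2GRAY)
print('rows',[(y,int(g[y,252:257].mean())) for y in range(160,232,1)])
# collar mask
h=cv2.cvtColor(im,cv2.COLOR_BGR2HSV); m=((h[...,0]>14)&(h[...,0]<28)&(h[...,1]>130))
for y in range(183,226,2):
    w=np.where(m[y,225:290])[0]
    if len(w): print(y,225+w.min(),225+w.max(),int(h[y,240,2]),int(h[y,248,2]))
for y in range(152,180,2): print(y,g[y,235:273].tolist())
```

```text
nose [0.5259 0.0881 0.148 ]
nose+- [0.5268 0.0881 0.148 ]
collar top [0.5247 0.0881 0.22  ]
ctlow [0.5233 0.0881 0.216 ]
tube [0.524  0.0894 0.092 ]
rows [(160, 104), (161, 101), (162, 97), (163, 71), (164, 61), (165, 61), (166, 74), (167, 74), (168, 60), (169, 60), (170, 61), (171, 57), (172, 68), (173, 116), (174, 47), (175, 32), (176, 62), (177, 92), (178, 99), (179, 95), (180, 81), (181, 79), (182, 79), (183, 77), (184, 80), (185, 46), (186, 39), (187, 51), (188, 73), (189, 92), (190, 89), (191, 87), (192, 87), (193, 88), (194, 88), (195, 85), (196, 86), (197, 86), (198, 87), (199, 86), (200, 45), (201, 39), (202, 55), (203, 39), (204, 52), (205, 35), (206, 51), (207, 54), (208, 44), (209, 53), (210, 37), (211, 41), (212, 54), (213, 45), (214, 53), (215, 53), (216, 26), (217, 51), (218, 53), (219, 37), (220, 53), (221, 53), (222, 53), (223, 46), (224, 40), (225, 39), (226, 41), (227, 40), (228, 43), (229, 39), (230, 42), (231, 39)]
185 249 259 47 75
187 245 263 17 64
189 242 266 41 101
191 241 267 70 117
193 239 268 62 113
195 238 269 100 112
197 238 270 108 112
199 237 271 110 1
[... 2131 characters left out ...]
 [114, 111, 112, 97, 94, 99, 98, 105, 98, 79, 74, 81, 72, 73, 119, 123, 88, 68, 66, 65, 56, 87, 109, 127, 122, 118, 111, 119, 156, 170, 170, 166, 174, 169, 197, 217, 217, 219]
174 [110, 109, 114, 116, 104, 82, 83, 85, 88, 89, 83, 74, 72, 72, 69, 73, 64, 53, 53, 46, 33, 54, 61, 73, 100, 118, 126, 160, 171, 172, 178, 177, 138, 108, 104, 106, 106, 109]
176 [110, 107, 112, 110, 110, 97, 83, 91, 90, 94, 89, 88, 81, 53, 40, 53, 62, 62, 51, 66, 63, 72, 67, 68, 73, 140, 131, 103, 103, 105, 104, 99, 107, 114, 112, 116, 115, 116]
178 [114, 113, 114, 114, 114, 118, 114, 96, 86, 84, 86, 91, 89, 62, 40, 57, 76, 92, 101, 103, 100, 99, 91, 83, 65, 79, 92, 90, 91, 92, 106, 115, 115, 113, 113, 114, 115, 111]
```

```bash
python3 -m pendant '[{"translation":[-0.5,1.3,-15],"rotation":[0,0.021,0]},{"translation":[0,0,-20],"rotation":[0,0,0]},{"translation":[0,0,-12],"rotation":[0,0,0]},{"translation":[0,0,-6],"rotation":[0,0,0]},{"translation":[0,0,-4],"rotation":[0,0,0]},{"translation":[0,0,-3],"rotation":[0,0,0]},{"translation":[0,0,-3],"rotation":[0,0,0]},{"translation":[0,0,0],"rotation":[0,0,0]}]'
```

```text
clock: 14.45
tool_pos: [0.5218, 0.0909, 0.217]
eef_rot: [-0.0, 1.0, -0.001, -0.01]
ft_force: [-0.6, 0.0, -0.8]
opening: 0.0177
grip_force: 45.0
```

```bash
python3 -m pendant '[{"translation":[0,0,-3],"rotation":[0,0,0]},{"translation":[0,0,-3],"rotation":[0,0,0]},{"translation":[0,0,-3],"rotation":[0,0,0]},{"translation":[0,0,0],"rotation":[0,0,0]},{"translation":[0,0,0],"rotation":[0,0,0]}]';python3 - <<'E'
from h import *
im,c=shot('wrist','w6.png'); s=arm.state(); print(s['tool_pos'],s['ft_force'])
print(proj(c,(.5222,.0896,.092)))
E
```

```text
clock: 14.95
tool_pos: [0.5223, 0.0905, 0.2079]
eef_rot: [0.0, 1.0, -0.001, -0.01]
ft_force: [2.8, -2.2, -3.1]
opening: 0.0178
grip_force: 45.0
[0.52228593 0.09058379 0.2079665 ] [ 4.10076042 -2.51551889 -2.68870544]
[254.96136605 184.04847726]
```

```bash
python3 -m pendant '[{"translation":[0.6,-0.6,0],"rotation":[0,0,0]},{"translation":[0,0,-4],"rotation":[0,0,0]},{"translation":[0,0,-4],"rotation":[0,0,0]},{"translation":[0,0,0],"rotation":[0,0,0]},{"translation":[0,0,0],"rotation":[0,0,0]}]'
```

```text
clock: 15.5
tool_pos: [0.5223, 0.0902, 0.1994]
eef_rot: [0.0, 1.0, -0.001, -0.011]
ft_force: [4.2, -1.3, -4.3]
opening: 0.0176
grip_force: 45.0
```

```bash
python3 -m pendant '[{"translation":[0.8,-0.4,0],"rotation":[0,0,0]},{"translation":[0,0,-4],"rotation":[0,0,0]},{"translation":[0,0,-5],"rotation":[0,0,0]},{"translation":[0,0,-5],"rotation":[0,0,0]},{"translation":[0,0,0],"rotation":[0,0,0]},{"translation":[0,0,0],"rotation":[0,0,0]}]'
```

```text
clock: 16.1
tool_pos: [0.5227, 0.0898, 0.1854]
eef_rot: [0.0, 1.0, -0.001, -0.011]
ft_force: [1.8, -0.7, -3.0]
opening: 0.0176
grip_force: 45.0
```

```bash
python3 -m pendant '[{"translation":[0.4,-0.2,-6],"rotation":[0,0,0]},{"translation":[0,0,-6],"rotation":[0,0,0]},{"translation":[0,0,-6],"rotation":[0,0,0]},{"translation":[0,0,-5],"rotation":[0,0,0]},{"translation":[0,0,-5],"rotation":[0,0,0]},{"translation":[0,0,-4],"rotation":[0,0,0]},{"translation":[0,0,0],"rotation":[0,0,0]},{"translation":[0,0,0],"rotation":[0,0,0]}]'
```

```text
clock: 16.9
tool_pos: [0.5234, 0.0896, 0.1537]
eef_rot: [0.0, 1.0, -0.001, -0.011]
ft_force: [0.2, 0.7, -2.3]
opening: 0.0176
grip_force: 45.0
```

```bash
python3 -m pendant '[{"translation":[0,0,-3],"rotation":[0,0,0]},{"translation":[0,0,-2],"rotation":[0,0,0]},{"translation":[0,0,-2],"rotation":[0,0,0]},{"translation":[0,0,-1],"rotation":[0,0,0]},{"translation":[0,0,0],"rotation":[0,0,0]},{"translation":[0,0,0],"rotation":[0,0,0]}]'
```

```text
clock: 17.5
tool_pos: [0.5236, 0.0897, 0.1459]
eef_rot: [0.0, 1.0, -0.001, -0.01]
ft_force: [1.0, -0.4, 0.1]
opening: 0.0179
grip_force: 45.0
```

```bash
python3 -m pendant '[{"translation":[0,0,-1],"rotation":[0,0,0]},{"translation":[0,0,-1],"rotation":[0,0,0]},{"translation":[0,0,0],"rotation":[0,0,0]},{"translation":[0,0,0],"rotation":[0,0,0]}]'
```

```text
clock: 17.9
tool_pos: [0.5235, 0.0897, 0.144]
eef_rot: [0.0, 1.0, -0.001, -0.01]
ft_force: [0.6, -0.1, 0.3]
opening: 0.0178
grip_force: 45.0
```

```bash
python3 -m pendant '[{"translation":[0,0,-1],"rotation":[0,0,0]},{"translation":[0,0,-0.5],"rotation":[0,0,0]},{"translation":[0,0,0],"rotation":[0,0,0]},{"translation":[0,0,0],"rotation":[0,0,0]}]'
```

```text
clock: 18.3
tool_pos: [0.5239, 0.0897, 0.1437]
eef_rot: [0.0, 1.0, -0.001, -0.01]
ft_force: [-2.3, -0.4, 7.6]
opening: 0.0177
grip_force: 45.0
```

```bash
python3 -m pendant '[{"translation":[0,0,-0.7],"rotation":[0,0,0]},{"translation":[0,0,0],"rotation":[0,0,0]},{"translation":[0,0,0],"rotation":[0,0,0]}]'
python3 - <<'E'
from h import *
im,c=shot('wrist','w7.png')
E
```

```text
clock: 18.6
tool_pos: [0.524, 0.0897, 0.1435]
eef_rot: [0.0, 1.0, -0.001, -0.01]
ft_force: [-2.8, 0.3, 12.5]
opening: 0.018
grip_force: 45.0
```

The rod is firmly on the bottom (12 N with no further travel). I'll draw it straight out, rise, then level it.

```bash
python3 -m pendant '[{"translation":[0,0,5],"rotation":[0,0,0]},{"translation":[0,0,12],"rotation":[0,0,0]},{"translation":[0,0,18],"rotation":[0,0,0]},{"translation":[0,0,20],"rotation":[0,0,0]},{"translation":[0,0,25],"rotation":[0,0,0]},{"translation":[0,0,25],"rotation":[0,0,0]},{"translation":[0,0,35],"rotation":[0,0,0]},{"translation":[0,0,35],"rotation":[0,0,0]},{"translation":[0,0,30],"rotation":[0,0,0]},{"translation":[0,0,15],"rotation":[0,0,0]},{"translation":[0,0,0],"rotation":[0,0,0]}]'
python3 - <<'E'
from h import *
shot('wrist','w8.png')
E
python3 -m pendant '[{"translation":[0,0,8],"rotation":[0,-0.06,0]},{"translation":[0,0,8],"rotation":[0,-0.1,0]},{"translation":[0,0,8],"rotation":[0,-0.1,0]},{"translation":[0,0,8],"rotation":[0,-0.1,0]},{"translation":[0,0,8],"rotation":[0,-0.1,0]},{"translation":[0,0,8],"rotation":[0,-0.1,0]},{"translation":[0,0,8],"rotation":[0,-0.1,0]},{"translation":[0,0,8],"rotation":[0,-0.1,0]},{"translation":[0,0,0],"rotation":[0,0,0]},{"translation":[0,0,0],"rotation":[0,0,0]}]'
```

```text
clock: 19.75
tool_pos: [0.5244, 0.0898, 0.3643]
eef_rot: [-0.0, 1.0, -0.001, -0.008]
ft_force: [-0.8, 0.1, -1.7]
opening: 0.0176
grip_force: 45.0
clock: 20.8
tool_pos: [0.5227, 0.0897, 0.4233]
eef_rot: [-0.0, 0.933, -0.001, 0.359]
ft_force: [0.9, -0.9, -0.8]
opening: 0.0175
grip_force: 45.0
```

```bash
python3 -m pendant '[{"translation":[0,0,4],"rotation":[0,-0.1,0]},{"translation":[0,0,4],"rotation":[0,-0.1,0]},{"translation":[0,0,4],"rotation":[0,-0.1,0]},{"translation":[0,0,4],"rotation":[0,-0.1,0]},{"translation":[0,0,4],"rotation":[0,-0.1,0]},{"translation":[0,0,4],"rotation":[0,-0.1,0]},{"translation":[0,0,4],"rotation":[0,-0.1,0]},{"translation":[0,0,0],"rotation":[0,-0.08,0]},{"translation":[0,0,0],"rotation":[0,-0.03,0]},{"translation":[0,0,0],"rotation":[0,0,0]},{"translation":[0,0,0],"rotation":[0,0,0]},{"translation":[0,0,0],"rotation":[0,0,0]},{"translation":[0,0,0],"rotation":[0,0,0]}]'
python3 - <<'E'
from h import *
s=arm.state(); p=s['tool_pos'];print(s['eef_rot'],s['joints'])
im,c=shot('wrist','w9.png'); sc,cs=shot('scene','s9.png'); t,ct=shot('top','t9.png')
for n,d in (('grip',-.019),('tip',.132)): print(n,proj(c,p+[d,0,0]),proj(cs,p+[d,0,0]),proj(ct,p+[d,0,0]))
u,v=proj(cs,p+[.05,0,0]).astype(int); x,y=max(0,u-65),max(0,v-50)
a=cv2.resize(sc[y:y+100,x:x+130],(390,300),interpolation=cv2.INTER_NEAREST)
b=cv2.resize(im[100:300],(400,300)); u,v=proj(ct,p+[.05,0,0]).astype(int); x2,y2=u-65,max(0,v-50)
d=cv2.resize(t[y2:y2+100,x2:x2+130],(390,300),interpolation=cv2.INTER_NEAREST)
o=np.zeros((600,790,3),np.uint8);o[:300,:390]=a;o[300:,:390]=d;o[:300,390:]=b
b2=cv2.resize(load('t9.png')[0][150:220,170:260],(385,299));o[300:599,400:785]=b2
print(x,y,x2,y2); cv2.imwrite('pics/v9.png',o)
E
```

```text
clock: 22.1
tool_pos: [0.5476, 0.0958, 0.4541]
eef_rot: [0.012, 0.75, -0.014, 0.661]
ft_force: [-1.1, -0.2, -1.8]
opening: 0.0178
grip_force: 45.0
[ 0.01238992  0.75048505 -0.01397627  0.66062345] [ 0.13936282 -0.91130764  2.50648761 -1.03730941  0.20395413  2.62140774]
grip [255.09113503 262.84391   ] [243.71244959  67.76669301] [160.11316735 128.25988639]
tip [248.37317806 163.54349278] [284.85277785  63.98598179] [166.67352454  49.14943458]
198 15 98 40
```

View pics/v9.png

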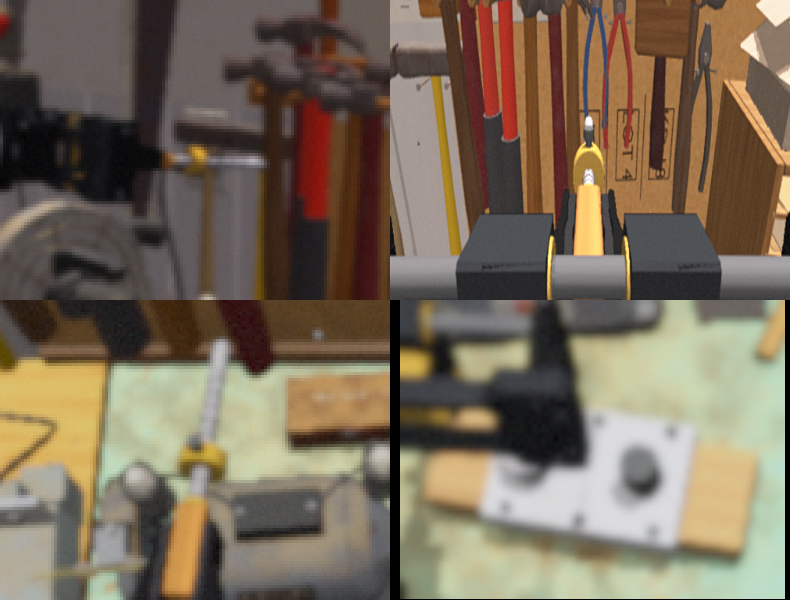

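The gauge is held with the collar pushed up, and the pin is in place. But the forward-level pose runs into joint limits (q2 and q5) and is about 0.13 rad short of level. I'll return to tool-down and level it sideways towards +y instead, which uses q4.

```bash
python3 - <<'E'
from h import *
from scipy.spatial.transform import Rotation as R
s=arm.state(); q=lambda a:R.from_quat([a[1],a[2],a[3],a[0]])
r=q(s['eef_rot']); rv=q(np.array([0,1,-.001,-.0103])/np.linalg.norm([0,1,-.001,-.0103]))
print((rv*r.inv()).as_rotvec(), s['tool_pos'])
E
python3 -m pendant '[{"translation":[2,0,0],"rotation":[0,0.08,0]},{"translation":[0,0,0],"rotation":[0,0.1,0]},{"translation":[0,0,0],"rotation":[0,0.1,0]},{"translation":[0,0,0],"rotation":[0,0.1,0]},{"translation":[0,0,0],"rotation":[0,0.1,0]},{"translation":[0,0,0],"rotation":[0,0.12,0]},{"translation":[0,0,0],"rotation":[0,0.12,0]},{"translation":[0,0,0],"rotation":[0,0.12,0]},{"translation":[0,0,0],"rotation":[0,0.12,0]},{"translation":[0,0,0],"rotation":[0,0.12,0]},{"translation":[0,0,0],"rotation":[0,0,0]},{"translation":[0,0,0],"rotation":[0,0,0]}]'
python3 - <<'E'
from h import *
from scipy.spatial.transform import Rotation as R
s=arm.state(); q=lambda a:R.from_quat([a[1],a[2],a[3],a[0]])
r=q(s['eef_rot']); rv=q(np.array([0,1,-.001,-.0103])/np.linalg.norm([0,1,-.001,-.0103]))
print((rv*r.inv()).as_rotvec(), s['tool_pos'],s['joints'])
E
```

```text
[0.02895724 1.46432028 0.028333  ] [0.54738571 0.09589086 0.45392249]
clock: 23.45
tool_pos: [0.55, 0.0906, 0.4543]
eef_rot: [0.025, 0.976, -0.009, 0.215]
ft_force: [-0.3, -0.1, -1.6]
opening: 0.0176
grip_force: 45.0
[0.05111467 0.45428738 0.0148647 ] [0.54995625 0.09056148 0.45429309] [ 0.07315691 -0.33010319  1.68833755 -0.08518529  1.35495253  1.66171934]
```

```bash
python3 -m pendant '[{"translation":[0,0,0],"rotation":[0.013,0.1135,0.004]},{"translation":[0,0,0],"rotation":[0.013,0.1135,0.004]},{"translation":[0,0,0],"rotation":[0.013,0.1135,0.004]},{"translation":[0,0,0],"rotation":[0.013,0.1135,0.004]},{"translation":[0,0,0],"rotation":[0.06,0,0]},{"translation":[0,0,0],"rotation":[0.12,0,0]},{"translation":[0,0,0],"rotation":[0.12,0,0]},{"translation":[0,0,0],"rotation":[0.12,0,0]},{"translation":[0,0,0],"rotation":[0.12,0,0]},{"translation":[0,0,0],"rotation":[0.12,0,0]},{"translation":[0,0,0],"rotation":[0.12,0,0]},{"translation":[0,0,0],"rotation":[0,0,0]},{"translation":[0,0,0],"rotation":[0,0,0]}]'
python3 - <<'E'
from h import *
from scipy.spatial.transform import Rotation as R
s=arm.state(); q=lambda a:R.from_quat([a[1],a[2],a[3],a[0]])
r=q(s['eef_rot']); rv=R.from_rotvec([np.pi/2,0,0])*q(np.array([0,1,-.001,-.0103])/np.linalg.norm([0,1,-.001,-.0103]))
print((rv*r.inv()).as_rotvec(), s['tool_pos'],s['joints'])
E
```

```text
clock: 24.75
tool_pos: [0.5489, 0.0904, 0.4547]
eef_rot: [-0.379, 0.925, 0.003, -0.009]
ft_force: [-0.1, -0.3, -0.5]
opening: 0.0182
grip_force: 45.0
[7.93203421e-01 4.18714071e-04 1.13481647e-03] [0.54888741 0.0903971  0.45468306] [-0.40067819  0.04941177  1.46851457  0.74215462  1.90574501  1.31538532]
```

```bash
python3 -m pendant '[{"translation":[0,0,0],"rotation":[0.11,0,0]},{"translation":[0,0,0],"rotation":[0.12,0,0]},{"translation":[0,0,0],"rotation":[0.12,0,0]},{"translation":[0,0,0],"rotation":[0.12,0,0]},{"translation":[0,0,0],"rotation":[0.12,0,0]},{"translation":[0,0,0],"rotation":[0.12,0,0]},{"translation":[0,0,0],"rotation":[0.06,0,0]},{"translation":[0,0,0],"rotation":[0.023,0,0]},{"translation":[0,0,0],"rotation":[0,0,0]},{"translation":[0,0,0],"rotation":[0,0,0]},{"translation":[0,0,0],"rotation":[0,0,0]},{"translation":[0,0,0],"rotation":[0,0,0]}]'
python3 - <<'E'
from h import *
from scipy.spatial.transform import Rotation as R
s=arm.state(); q=lambda a:R.from_quat([a[1],a[2],a[3],a[0]])
r=q(s['eef_rot']); rv=R.from_rotvec([np.pi/2,0,0])*q(np.array([0,1,-.001,-.0103])/np.linalg.norm([0,1,-.001,-.0103]))
p=s['tool_pos'];print((rv*r.inv()).as_rotvec(), p,s['joints'], r.apply([0,0,1]))
im,c=shot('wrist','w10.png'); t,ct=shot('top','t10.png'); sc,cs=shot('scene','s10.png')
print(proj(c,p+[0,.132,0]),proj(c,p+[0,.05,0]),proj(cs,p+[0,.132,0]),proj(cs,p+[0,.05,0]))
# handle/rod/collar rows in wrist image
h=cv2.cvtColor(im,cv2.COLOR_BGR2HSV); m=((h[...,0]>14)&(h[...,0]<28)&(h[...,1]>130)); 
for f in ('w8.png','w9.png','w10.png'):
    h=cv2.cvtColor(load(f)[0],cv2.COLOR_BGR2HSV); m=((h[...,0]>17)&(h[...,0]<28)&(h[...,1]>130)&(h[...,2]>60)).astype(np.uint8); m[:120]=0;m[250:]=0;m[:,:215]=0;m[:,295:]=0
    k=cv2.connectedComponentsWithStats(m); i=1+np.argmax(k[2][1:,4]); print(f,k[2][i],k[3][i])
E
```

```text
clock: 25.95
tool_pos: [0.5494, 0.0908, 0.4558]
eef_rot: [0.707, -0.707, -0.008, 0.007]
ft_force: [-0.1, -0.3, -1.5]
opening: 0.0181
grip_force: 45.0
[-0.00101551  0.00300981 -0.00101973] [0.54937421 0.09077573 0.45584469] [-0.55370851  0.28599058  1.66205875  1.33731936  2.10157722  1.12907249] [-2.16187893e-02  9.99765814e-01  9.72347131e-04]
[253.07392712 179.13564522] [252.65242168 210.93621964] [228.75878723  62.94198466] [241.90126463  65.24831229]
w8.png [235 195  39  35 760] [253.89473684 210.69473684]
w9.png [234 195  41  34 793] [253.39722573 210.69104666]
w10.png [235 195  40  34 799] [253.99874844 210.05506884]
```

```bash
python3 -c "
from cell import arm
s=arm.state(); print(s['clock'],abs(s['qd']).max(),s['opening'],s['grip_force']); print(arm.hand_in())"
```

```text
26.1 0.004855199285715012 0.017481996983981573 44.989774050191045
the job is handed in; nothing more can be done
None
```

The job is handed in at 26 s: the index pin is home in the jig's flush hole, the gauge touched the bottom of the dowel hole, and it is held level and still about 0.46 m up with the collar as the tube rim left it; the look-alike gauges toppled early on with the gripper nowhere near, one joint briefly read about 0.001 rad past its −0.91 limit, and I viewed 11 pictures, one over the limit.

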